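Load a bracket into a drill jig and wedge it tight

ROBOT

A 6-joint arm with a two-finger parallel gripper is mounted at the origin on a cart in front of the work surface, level with it; the furniture and walls round the work are solid. World frame = base frame: x ahead of the robot, y to its left, z up, the work surface at z = 0. Lengths are in m, angles in rad, forces in N, time in s.
With the tool pointing down it reaches from about 0.2 to 0.875 m from the base axis. Payload 3.4 kg.
Tool frame: the origin (TCP) lies between the finger pads; the fingertips stand 25 mm ahead of it and the grasp point (between the pads) lies 6 mm ahead of it (r.nose_length is the z of the fingertips in the tool frame, in m); z points along the fingers, x is the direction in which the jaws open and shut, and the axes are right-handed (so a half turn about z gives the same grasp; the last joint's range is limited). The gripper opens to 94 mm and grips with 3 to 60 N. Pads are 16 mm wide; open, the fingers measure 119 mm over their backs; the gripper's body (75 mm by 177 mm) begins 78 mm behind the grasp point.
Start: joints at [1.194, 0.276, 1.505, -0, 1.361, -0.121], TCP at [0.146, 0.556, 0.23] pointing down, gripper open.
Joint ranges: [-2.89, 2.89], [-0.75, 2.08], [0.22, 2.7], [-1.18, 4.32], [0.11, 2.71], [-2.7, 2.7]. Speed limits (rad/s): [2.57, 2.57, 3.14, 3.14, 3.14, 3.14].

INTERFACE

Orientations are given as a unit quaternion [w, x, y, z].
In Python, from plant import r, gripper_to, inverse_kinematics, vision, models, telemetry gives the robot as it stands. Calls block until the motion is done:
- r.move_to(position, orientation): joint-space move of the TCP to a pose.
- r.move_l(position, rot=None, vel=0.15, guard=None): straight line of the TCP; rot=None keeps the orientation; vel is the mean speed in m/s. With guard (N) it stops when the force on the tool has changed by that much, and returns True; else False.
- r.movej(angles): joint-space move.
- gripper_to(opening, f_grip=None): finger opening in m; f_grip is the grip in N (None keeps the last); returns when the fingers have stopped.
- r.hold(seconds).
- inverse_kinematics(position, orientation): joint angles nearest the present ones, or None.
- vision.snapshot(name): name is "side" or "top" or "wrist"; returns the picture (420x560x3 uint8, red, green, blue); there is no depth.
- vision.get_calibration(name): a dict with "fx", "fy", "cx", "cy" (pixels), "position" and "orientation" of the camera in the world. Camera axes: x right, y down, z forward; pixel columns grow to the right and rows downward; lengths in m; the calibration is good to about 2 mm. The wrist camera is an equidistant fisheye: a pixel r from the principal point sees the ray r / f radians off the axis. A picture is of the moment at which its call begins: read the wrist's pose just before it. get_calibration takes no time and is no camera call; for the wrist camera it gives the pose at the moment of the call.
A pose or a line that the arm cannot do raises r.PlanningError and nothing moves.
- r.sign_off(): hands the job in, once; it reports no verdict.
Trained networks look in the newest picture that a camera, given by its name, has taken for a name from the list of things; names that differ only in an ending like _2 or _b are one class to them, and where a whole thing is asked for, a point or a joint stands for the part that bears it (a point fixed in the world has none). Each returns a list of dicts, best first, with "score" (0 to 1); they miss things now and then, are a little off and sometimes report something else, mostly with a low value. They report only what shows in the picture. A call takes as long as a camera call.
- models.boxes_of(thing, camera): "at" ([x, y, z] in m, in world coordinates, good to about 4 mm: the middle of the surface that is visible of it).
- models.regions_of(thing, camera): "pixels" (420x560 bool, what is visible of it).
- models.mark_of(thing, camera): "at" ([x, y, z] in m, in world coordinates, good to about 4 mm: a listed point, or the origin of a listed thing).
Readings, each from a call of its own:
- telemetry.current_t(): time.
- telemetry.current_joints(): joint angles.
- telemetry.current_dq(): joint speeds.
- telemetry.current_joint_efforts(): joint torques, N m.
- telemetry.current_ee_pos(): TCP position.
- telemetry.current_tool_rot(): TCP orientation.
- telemetry.current_wrist_force(): force on the tool from outside, world axes, zero at the start.
- telemetry.current_torque(): the same for the moment, N m.
- telemetry.current_opening(): finger opening in m.
Only numpy, scipy, OpenCV 4.12 (cv2) and the standard library are available. Lean on these libraries where they do the work, as an engineer would, in place of code of your own. Each camera call takes 0.05 s, during which the arm holds its last target. There are 200 camera calls.

TASK

Load the bracket into the drill jig ready for drilling: set its foot flat on the jig's base, square end toward the bridge, and slide it in under the bridge until you feel it fully home against the hidden stop. Let go of it, then push the taper key across behind it until the key wedges it tight. Work by feel, without ramming anything, and leave the other things on the bench alone.

Things in the scene. Friction and masses are not known exactly. Their poses are not given: they have to be found in the camera images.
- bracket_lug (a point): Loose aluminium bracket, 0.22 to 0.38 kg: flat foot with an upright lug. This point is in the lug's middle, 34 mm above the foot's underside, 64 mm behind the foot's square front, 20 mm ahead of its tail. Lug: 30 mm long (x), 14 thick (y; grasp across this), from 8 to 59 mm above the underside, rounded top with cross hole. Axes: x toward the square front, z up.
- foot_front (a point): Middle of the lower edge of the bracket foot's square front end. Foot: 84 mm long (x), 44 wide (y), 8 thick; the tail end (-x) is a half circle of radius 22. Axes as the lug's.
- jig: Drill jig fixed to the bench. Origin under the base, mid channel; x along the channel in the sliding direction, y left, z up. Base top at z 12 mm, x -98 to 92, y -52 to 52. Two keepers guide the taper key: x -53 to 1, y 28 to 40 on either side, 23 high (screw heads 28); the way between them is free. Rail tops at z 22. The bracket goes in with its x along the jig's x.
- bridge_lip (a point): Middle of the lower front edge of the bridge (plate with two drill bushes), at jig x 30, z 22 mm. It overhangs the base from here to x 78; 10 mm high inside for the 8 mm foot, top at z 32 (bushes 37). Side rails make a channel 46 mm wide from x 16 on, flared to 55 at x 4. A stop hidden inside meets the foot's front 25 to 35 mm past this point; its setting varies: feel for it.
- stop_pad (a joint): Rubber buffer on the face of the hidden stop: how far it is squeezed, in m, 0 (free) to 0.004; about 20 N per mm. It does not tell where the stop is set. Felt as a clear rise of force while the foot is slid in; 5 to 10 N on it is home. It springs back when let go.
- taper_key (a joint): Taper key: steel wedge bar, face sloped 1:4, thin end leading, pushed through the keepers in the jig's -y behind the bracket's tail. Value in m, 0 to 0.083, grows as pushed in; starts below 0.008, clear of the channel. It slides with about 2 N and, with the bracket home, begins to bear between 0.034 and 0.078; then the force rises within a few mm. 10 to 15 N is tight; it stays when let go.
- key_plate (a point): Middle of the outer (jig +y) face of the key's upright thumb plate: push it toward the jig's -y. Plate 28 mm wide (jig x), 40 high, 10 thick; its top is 16 mm above this point. 93 mm outside the keeper when the key is withdrawn; it moves with the key.
- lube_bottle: Bystander: small green oil bottle with a red nozzle, 42 mm across, 123 tall; origin under its base. Leave alone.
- slide_caliper: Bystander: sliding caliper lying flat, 68 x 228 x 14 mm; origin under its middle. Leave alone.
- screwdriver_yellow: Bystander: screwdriver with yellow handle lying flat, 25 x 170 x 25 mm; origin under its middle. Leave alone.
- marker: Bystander: marker pen lying flat, 17 x 135 x 16 mm; origin under its middle. Leave alone.

How it is judged:
By the outcome, as a careful person would: the job done as asked, in the order asked, and still so for the second after the job is handed in, with the robot touching nothing.
It also fails if it takes over 67 s, if anything falls off the work surface, if the arm or the gripper's body presses on something with over 40 N, if the wrist force passes 120 N, or if a joint passes its speed limit or range.

## Working session

There is one attempt and no reset: what is moved stays moved. The work goes in short steps, each a Python script; the robot and the scene stay as the last script left them, time stands still between calls to the robot, and variables do not carry over. Pictures are saved under pics/ and viewed, about 8 in all and at most 12, crops included, and the job is handed in when it is done.

```bash
ls; mkdir -p pics
python3 - <<'E'
from plant import r, vision, models, telemetry
import cv2,numpy as np
for c in ["side","top"]:
    im=vision.snapshot(c); cv2.imwrite(f"pics/{c}1.png",im[:,:,::-1])
    k=vision.get_calibration(c); print(c,{a:np.round(b,3).tolist() for a,b in k.items()})
    for t in ["bracket_lug","foot_front","jig","bridge_lip","key_plate","lube_bottle","slide_caliper","screwdriver_yellow","marker"]:
        print(t,[(np.round(d["at"],3).tolist(),round(d["score"],2)) for d in models.mark_of(t,c)[:3]])
print(telemetry.current_t(),telemetry.current_tool_rot())
E
```

```text
pics
side {'fx': 518.068, 'fy': 518.068, 'cx': 285.744, 'cy': 202.156, 'position': [0.573, 0.604, 1.079], 'orientation': [-0.019, 0.08, 0.97, -0.227]}
bracket_lug [([0.494, 0.304, 0.032], 0.8)]
foot_front [([0.546, 0.346, -0.0], 0.82)]
jig [([0.559, 0.01, 0.001], 0.91)]
bridge_lip []
key_plate [([0.566, 0.15, 0.032], 0.78)]
lube_bottle [([0.61, 0.349, -0.0], 0.6)]
slide_caliper [([0.381, -0.161, 0.001], 0.78)]
screwdriver_yellow [([0.614, 0.252, 0.001], 0.92)]
marker [([0.378, 0.175, 0.002], 0.6), ([0.564, 0.147, 0.035], 0.21)]
top {'fx': 414.32, 'fy': 414.32, 'cx': 284.573, 'cy': 216.87, 'position': [0.314, 0.096, 0.885], 'orientation': [-0.087, 0.725, -0.678, 0.085]}
bracket_lug [([0.495, 0.307, 0.034], 0.97)]
foot_front [([0.542, 0.346, -0.001], 0.72)]
jig [([0.563, 0.017, 0.001], 0.63)]
bridge_lip [([0.591, 0.011, 0.023], 0.87)]
key_plate [([0.568, 0.147, 0.038], 0.94), ([0.593, 0.01, 0.024], 0.29)]
lube_bottle [([0.606, 0.349, 0.002], 0.89), ([0.61, 0.25, -0.004], 0.57)]
slide_caliper [([0.383, -0.167, -0.002], 0.78)]
screwdriver_yellow [([0.569, 0.144, 0.037], 0.17)]
marker [([0.377, 0.181, 0.002], 0.65)]
1.0 [-3.92001714e-05  7.91526504e-01  6.11134835e-01  6.68165471e-05]
```

View pics/side1.png

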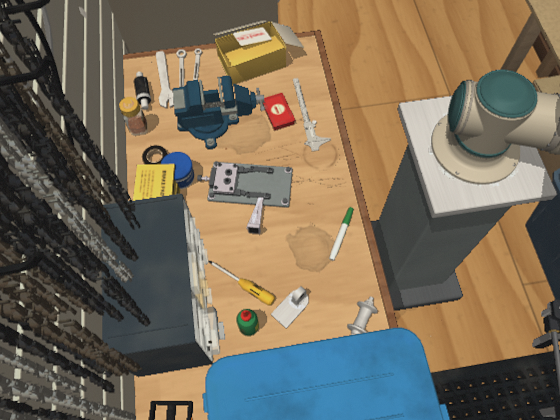

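View pics/top1.png

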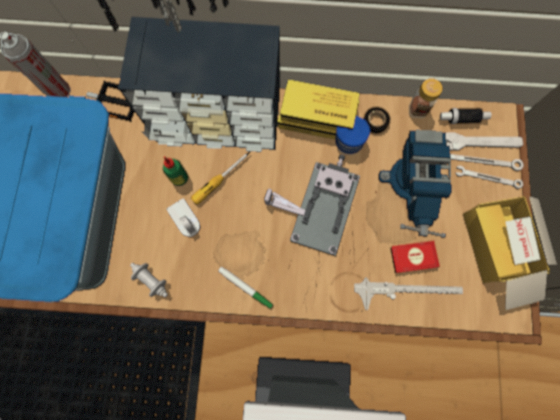

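The side picture shows the jig at (250,185) with its bridge on the far left (+x), the key at (256,215) and the bracket at (290,307) with the bottle and screwdriver beside it. The top picture shows the same layout. Next I'll look from close by.

```bash
cat > h.py <<'E'
from plant import r, gripper_to, inverse_kinematics, vision, models, telemetry
import numpy as np, cv2
from scipy.spatial.transform import Rotation as R
def q(phi):  # tool down, jaw axis at world angle phi
    c,s=np.cos(phi),np.sin(phi)
    x=R.from_matrix(np.array([[c,s,0],[s,-c,0],[0,0,-1]])).as_quat()
    return [x[3],*x[:3]]
def marks(cam,names):
    for t in names:
        print(cam,t,[(np.round(d["at"],4).tolist(),round(d["score"],2)) for d in models.mark_of(t,cam)[:2]])
def snap(cam,name):
    k=vision.get_calibration(cam); im=vision.snapshot(cam); cv2.imwrite(f"pics/{name}.png",im[:,:,::-1]); return k,im
E
python3 - <<'E'
from h import *
r.move_to([0.56,0.01,0.24],q(-1.57))
k,im=snap("wrist","w_jig"); print({a:np.round(b,4).tolist() for a,b in k.items()})
marks("wrist",["jig","bridge_lip","key_plate"])
r.move_to([0.497,0.306,0.2],q(0.7-1.57))
k,im=snap("wrist","w_br"); print({a:np.round(b,4).tolist() for a,b in k.items()})
marks("wrist",["bracket_lug","foot_front"])
np.save("m.npy",models.regions_of("bracket_lug","wrist")[0]["pixels"])
print(telemetry.current_t(),telemetry.current_joints(),telemetry.current_ee_pos())
E
python3 -c "
import cv2,numpy as np
cv2.imwrite('pics/w2.png',np.hstack([cv2.imread('pics/w_jig.png')[:, :],cv2.imread('pics/w_br.png')])[:, :])
a=cv2.imread('pics/w2.png');cv2.imwrite('pics/w2.png',cv2.resize(a,None,fx=.714,fy=.714))"
```

```text
{'fx': 325.1923, 'fy': 325.1923, 'cx': 283.7388, 'cy': 213.6162, 'position': [0.6321, 0.0111, 0.3938], 'orientation': [0.0897, 0.7025, -0.7004, -0.0893]}
wrist jig [([0.558, 0.0153, -0.0022], 0.58)]
wrist bridge_lip [([0.5887, 0.0086, 0.0198], 0.97), ([0.4919, 0.3079, 0.0351], 0.68)]
wrist key_plate [([0.5699, 0.1467, 0.037], 0.68)]
{'fx': 325.1923, 'fy': 325.1923, 'cx': 283.7388, 'cy': 213.6162, 'position': [0.5526, 0.3524, 0.354], 'orientation': [0.1152, 0.8995, -0.4181, -0.0527]}
wrist bracket_lug [([0.4941, 0.3065, 0.0361], 0.62)]
wrist foot_front [([0.5418, 0.3459, -0.0013], 0.7)]Traceback (most recent call last):
  File "<stdin>", line 8, in <module>
IndexError: list index out of range
```

View pics/w2.png

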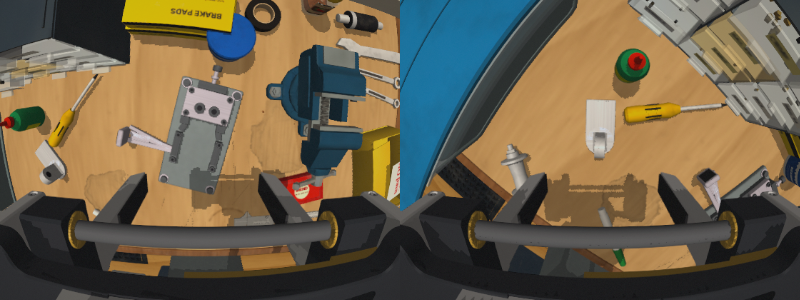

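The wrist pictures show the jig from above at about (200,130), turned roughly 15° clockwise. The bracket at (600,125) lines up with the camera, with its lug nearer the gripper. I'll take the jig's corners from an enlarged crop.

```bash
python3 -c "
import cv2,numpy as np
a=cv2.imread('pics/w_jig.png')[90:285,155:355];b=cv2.imread('pics/w_br.png')[125:240,230:330]
a=cv2.resize(a,None,fx=3,fy=3,interpolation=2)
b=cv2.resize(b,(200*1,230),interpolation=2)
b=cv2.copyMakeBorder(b,0,585-230,0,0,0)
cv2.imwrite('pics/c1.png',np.hstack([a,b]))"
```

```text
(no output)
```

View pics/c1.png

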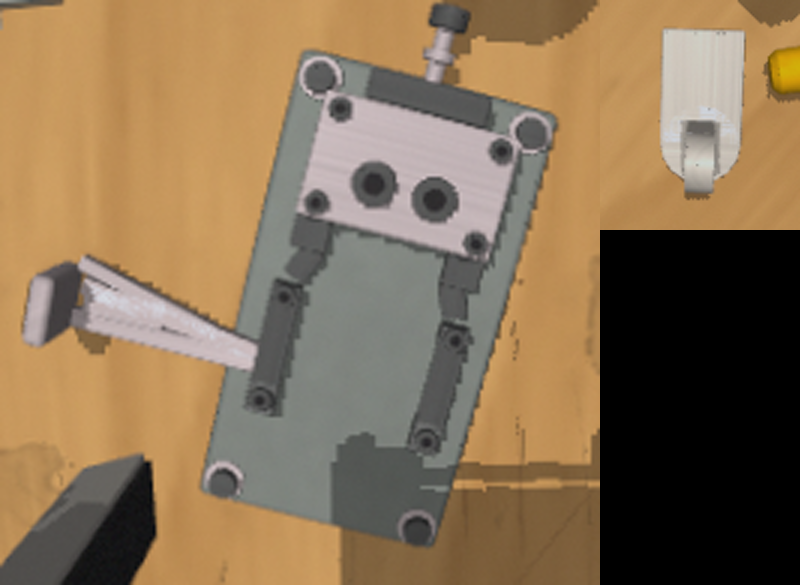

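```bash
cat >> h.py <<'E'
def unproj(k,px,z):
    d=(np.asarray(px,float)-[k["cx"],k["cy"]])/k["fx"]; th=np.linalg.norm(d,axis=1)
    v=np.c_[d/th[:,None]*np.sin(th)[:,None],np.cos(th)]
    o=k["orientation"]; w=R.from_quat([*o[1:],o[0]]).apply(v); p=np.array(k["position"])
    return p+w*((z-p[2])/w[:,2])[:,None]
def fit(local,world):  # 2D rigid: yaw, t
    L=np.array(local,float);W=np.array(world)[:,:2];l=L-L.mean(0);w=W-W.mean(0)
    a=np.arctan2((l[:,0]*w[:,1]-l[:,1]*w[:,0]).sum(),(l*w).sum())
    Rm=np.array([[np.cos(a),-np.sin(a)],[np.sin(a),np.cos(a)]]);t=W.mean(0)-Rm@L.mean(0)
    return a,t,np.linalg.norm(W-(L@Rm.T+t),axis=1)
E
python3 - <<'E'
from h import *
kj=dict(fx=325.1923,cx=283.7388,cy=213.6162,position=[0.6321,0.0111,0.3938],orientation=[0.0897,0.7025,-0.7004,-0.0893])
kb=dict(kj,position=[0.5526,0.3524,0.354],orientation=[0.1152,0.8995,-0.4181,-0.0527])
px=np.array([[303,50],[556,118],[435,546],[202,490]])/3+[155,90]
a,t,e=fit([[.092,.052],[.092,-.052],[-.098,-.052],[-.098,.052]],unproj(kj,px,.012))
print("jig",np.degrees(a),t,e, "lip",t+.03*np.array([np.cos(a),np.sin(a)]))
w=unproj(kb,[[261.5,140],[302.5,140],[260.5,200],[301.5,200]],.008);print(w)
f=(w[0]+w[1])/2; b=(w[2]+w[3])/2;d=f-b
s=w[0]-w[1]; print("br yaw",np.degrees(np.arctan2(d[1],d[0])),np.degrees(np.arctan2(-s[0],s[1])),"front",f,np.linalg.norm(s),"lug",f[:2]-.064*d[:2]/np.linalg.norm(d[:2]))
print(telemetry.current_t(),telemetry.current_joints().round(3),telemetry.current_ee_pos(),telemetry.current_wrist_force())
E
```

```text
jig -14.157862777468415 [0.56098929 0.0158553 ] [0.00196305 0.00275692 0.00219907 0.00230065] lip [0.59007805 0.00851747]
[[0.53055896 0.36386464 0.008     ]
 [0.55846711 0.33072639 0.008     ]
 [0.47966565 0.32331516 0.008     ]
 [0.50845126 0.28915444 0.008     ]]
br yaw 39.13922773257407 40.10318758638106 front [0.54451303 0.34729552 0.008     ] 0.043324448052275415 lug [0.49487371 0.30689827]
5.0 [ 0.431  0.307  1.537 -0.     1.298  1.303] [0.49778172 0.30487194 0.20023221] [-0.14288852  0.76144543  0.21842938]
```

```bash
cat >> h.py <<'E'
JA=np.radians(-14.2); JT=np.array([0.5607,0.0150])
def J(x,y,z): c,s=np.cos(JA),np.sin(JA); return [JT[0]+c*x-s*y,JT[1]+s*x+c*y,z]
def FJ():  # wrist force in jig axes
    return R.from_euler('z',-JA).apply(telemetry.current_wrist_force())
E
python3 - <<'E'
from h import *
ph=np.radians(39.5-90)
gripper_to(0.05,30)
r.move_to([.494,.3065,.11],q(ph))
print(r.move_l([.494,.3065,.044],vel=.08,guard=6),telemetry.current_ee_pos())
gripper_to(0.0,30); print(telemetry.current_opening(),telemetry.current_wrist_force())
r.move_l([.494,.3065,.15],vel=.12)
print(telemetry.current_wrist_force())
r.move_to(J(-.069,0,.13),q(JA-np.pi/2)); r.hold(.2)
print(telemetry.current_t(),telemetry.current_wrist_force(),telemetry.current_opening(),telemetry.current_joints().round(2))
k,im=snap("wrist","w3"); print({a:np.round(b,4).tolist() for a,b in k.items()})
marks("wrist",["foot_front","bridge_lip","jig"]); 
snap("top","t3"); marks("top",["foot_front","bracket_lug","bridge_lip"])
cv2.imwrite("pics/c3.png",cv2.resize(im[60:260,180:400,::-1],None,fx=3,fy=3,interpolation=2))
E
```

```text
False [0.49446687 0.30673437 0.04447149]
0.013584355948018077 [-0.08318881  0.582612    1.71020265]
[ 0.25133886  0.88913178 -3.73013449]
10.2 [ 0.60071138  0.35425653 -3.42968117] 0.014051913186059391 [-0.07  0.24  1.83  0.    1.07  1.74]
{'fx': 325.1923, 'fy': 325.1923, 'cx': 283.7388, 'cy': 213.6162, 'position': [0.5641, 0.0156, 0.2838], 'orientation': [-0.0779, -0.6106, 0.7818, 0.0995]}
wrist foot_front [([0.559, 0.0181, 0.0823], 0.85)]
wrist bridge_lip [([0.5893, 0.0095, 0.0189], 0.75), ([0.5683, 0.1456, 0.0375], 0.51)]
wrist jig [([0.556, 0.017, -0.0005], 0.98)]
top foot_front []
top bracket_lug [([0.4916, 0.0315, 0.1209], 0.53)]
top bridge_lip []
```

View pics/c3.png

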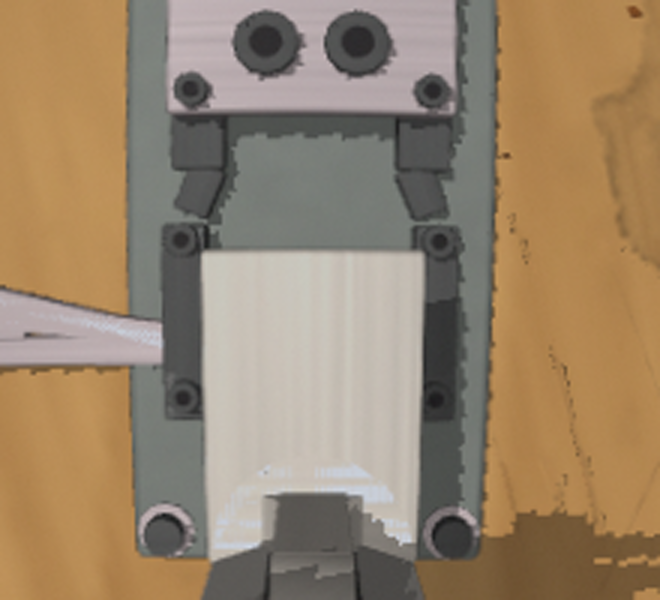

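The close-up shows the bracket squared to the channel. Its foot (columns 202–424), the bridge (167–458) and the rails are all centred near column 312, so I can lower it by feel.

Run:
```python
from h import *
r.move_l(J(-.069,0,.066),vel=.1)
f0=FJ(); print(r.move_l(J(-.069,0,.048),vel=.02,guard=4),telemetry.current_ee_pos(),f0,FJ())
p=telemetry.current_ee_pos()
z=p[2]; r.hold(.2); print(FJ(),telemetry.current_torque())
# slide to just before the lip region, guarded
print(r.move_l(J(-.045,0,z),vel=.03,guard=4),FJ(),telemetry.current_ee_pos(), telemetry.current_t())
```

```text
True [0.49385654 0.03193506 0.05593986] [-0.0976981   0.46036727 -2.46040438] [ 0.88739649 -0.35726359  3.23293929]
[-0.43481504  0.61541134  5.53620492] [-0.03826713  0.08153652 -0.00235443]
True [-0.92456888  0.36330749  3.10645528] [0.49390825 0.0319186  0.05598618] 12.4167
```

```bash
cat >> h.py <<'E'
def PJ():
    p=telemetry.current_ee_pos(); c,s=np.cos(JA),np.sin(JA); d=p[:2]-JT
    return np.round([1e3*(c*d[0]+s*d[1]),1e3*(-s*d[0]+c*d[1]),1e3*p[2]],2)
E
python3 - <<'E'
from h import *
z=.0558
for x in (-.064,-.059,-.054,-.049,-.044,-.039):
    g=r.move_l(J(x,0,z),vel=.025,guard=7)
    print(g,PJ(),FJ().round(2),telemetry.current_torque().round(2),telemetry.current_t())
    if g: break
E
```

```text
True [-6.842e+01 -4.000e-02  5.594e+01] [-0.81 -0.52  2.8 ] [-0.02 -0.04 -0.05] 12.625
```

Run:
```python
from h import *
p=PJ()/1e3
for dz in (.0002,.0004,.0006):
    r.move_l(J(p[0],0,p[2]+dz),vel=.01); r.hold(.1); print(PJ(),FJ().round(2))
    if FJ()[2]<-1: break
z=telemetry.current_ee_pos()[2]
for x in (-.064,-.059,-.054,-.049,-.044,-.039):
    g=r.move_l(J(x,0,z),vel=.025,guard=8)
    print(g,PJ(),FJ().round(2),telemetry.current_torque().round(2),telemetry.current_t())
    if g: break
```

```text
[-6.836e+01 -1.000e-02  5.601e+01] [ 1.27 -0.11  0.57]
[-6.867e+01 -5.000e-02  5.611e+01] [ 0.05  0.29 -2.65]
True [-67.48  -0.09  56.17] [-0.97 -1.1   3.41] [-0.07 -0.19 -0.02] 13.5333
```

Run:
```python
from h import *
z=.0568
r.move_l(J(-.067,0,z),vel=.01)
for x in (-.059,-.051,-.043,-.037):
    g=r.move_l(J(x,0,z),vel=.03,guard=5)
    print(g,PJ(),FJ().round(2),telemetry.current_torque().round(2),telemetry.current_t())
    if g: break
```

```text
True [-65.87  -0.11  56.44] [0.04 0.27 3.44] [-0.15 -0.32 -0.03] 14.0917
```

Run:
```python
from h import *
def s(g=None): print(g,PJ(),FJ().round(2),telemetry.current_torque().round(2),telemetry.current_t())
s(); x=PJ()[0]/1e3
r.move_l(J(x,0,.0575),vel=.01); r.hold(.2); s()
for x in (-.062,-.058,-.054,-.050):
    g=r.move_l(J(x,0,.0575),vel=.03,guard=6); s(g)
    if g: break
r.hold(.2); s()
snap("wrist","w4"); im=vision.snapshot("side")
cv2.imwrite("pics/c4.png",cv2.resize(cv2.imread("pics/w4.png")[100:300,180:400],None,fx=3,fy=3,interpolation=2))
```

```text
None [-65.87  -0.11  56.44] [0.04 0.27 3.44] [-0.15 -0.32 -0.03] 14.0917
None [-6.628e+01 -4.000e-02  5.723e+01] [-0.34  0.13 -2.78] [-0.    0.14  0.05] 14.675
False [-6.158e+01  1.000e-02  5.752e+01] [ 0.35  0.18 -2.59] [-0.    0.21 -0.01] 14.95
False [-5.765e+01  2.000e-02  5.753e+01] [-0.21  1.19 -2.83] [ 0.02  0.22 -0.  ] 15.2333
False [-5.370e+01  2.000e-02  5.752e+01] [ 0.03  1.24 -3.81] [-0.    0.18  0.05] 15.5167
False [-50.6    0.42  57.26] [-0.9   4.01 -3.73] [0.62 0.35 0.16] 15.8
None [-50.58   0.35  57.32] [-1.59  3.42 -3.62] [0.82 0.51 0.15] 16.0
```

View pics/c4.png

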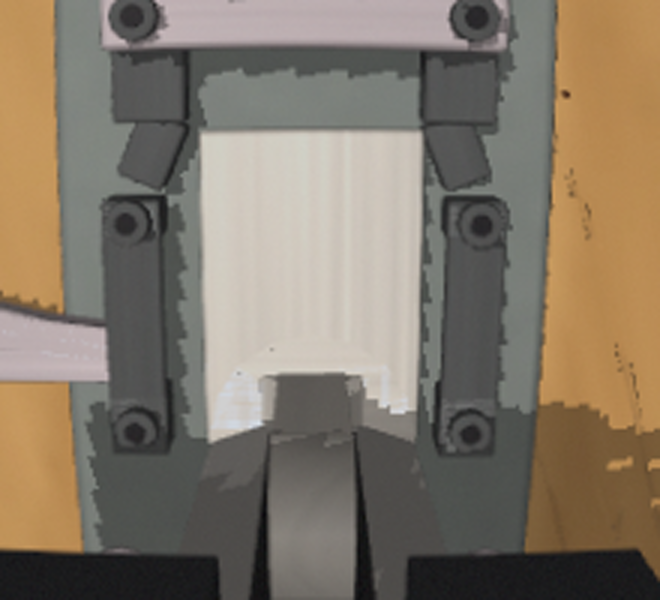

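The foot (columns 201–423) is about 1 mm too far right of the rails (188–424), and the +y force agrees. I'll shift it left about 1.2 mm and continue.

Run:
```python
from h import *
def s(g=None): print(g,PJ(),FJ().round(2),telemetry.current_torque().round(2),telemetry.current_t())
y=.0013
r.move_l(J(-.052,y,.0575),vel=.02); s()
for x in (-.046,-.042,-.038,-.034,-.030,-.026,-.022,-.018):
    g=r.move_l(J(x,y,.0572),vel=.02,guard=5); s(g)
    if g: break
r.hold(.2); s()
```

```text
None [-51.07   0.88  57.87] [ 0.76 -0.82 -2.08] [ 0.06  0.17 -0.02] 16.3667
False [-45.62   1.2   57.2 ] [ 0.65  0.71 -2.14] [0.05 0.08 0.06] 16.8167
False [-41.82   1.27  57.18] [ 1.03  0.4  -3.5 ] [0.06 0.15 0.02] 17.1667
False [-37.8    1.27  57.21] [-0.11  0.99 -3.33] [-0.04  0.18  0.01] 17.5167
False [-33.81   1.27  57.21] [-0.51  0.38 -3.41] [-0.04  0.19 -0.02] 17.8667
False [-29.8    1.3   57.21] [-0.59 -0.25 -3.93] [-0.03  0.18 -0.04] 18.2167
False [-25.85   1.28  57.18] [-1.22 -0.01 -3.52] [-0.03  0.17 -0.03] 18.5667
False [-21.79   1.27  57.19] [ 0.33  0.68 -3.36] [-0.03  0.19  0.01] 18.9167
False [-17.8    1.3   57.21] [-0.53  0.64 -3.31] [0.02 0.19 0.01] 19.2667
None [-18.12   1.29  57.18] [ 0.63 -0.33 -3.26] [0.05 0.13 0.01] 19.4667
```

Run:
```python
from h import *
def s(g=None): print(g,PJ(),FJ().round(2),telemetry.current_torque().round(2),telemetry.current_t())
y=.0013; z=.0570
x=-.0175
while x<.004:
    x+=.0015 if FJ()[0]>-3 else .0003
    r.move_l(J(x,y,z),vel=.01,guard=6); fx=np.mean([FJ()[0] for _ in range(3)])
    if fx<-1.8:
        r.hold(.1); s(fx)
    if FJ()[0]<-7: break
s()
```

```text
None [-2.3   1.37 57.58] [-0.44 -0.14  3.62] [ 0.   -0.04 -0.  ] 24.225
```

Run:
```python
from h import *
def s(g=None): print(g,PJ(),FJ().round(2),telemetry.current_torque().round(2),telemetry.current_t())
s()
p=PJ()/1e3; y=.0013
r.move_l(J(p[0],y,.0576),vel=.01); r.hold(.2); s("settle")
x=p[0]
for i in range(4):
    x+=.0005; r.move_l(J(x,y,.0576),vel=.01); r.hold(.1); s(round(x*1e3,2))
    if FJ()[0]<-6: break
snap("wrist","w5")
cv2.imwrite("pics/c5.png",cv2.resize(cv2.imread("pics/w5.png")[100:300,180:400],None,fx=3,fy=3,interpolation=2))
```

```text
None [-2.3   1.37 57.58] [-0.44 -0.14  3.62] [ 0.   -0.04 -0.  ] 24.225
settle [-2.27  1.34 57.6 ] [-0.98 -0.    3.74] [ 0.03 -0.04  0.01] 24.675
-1.8 [-2.23  1.32 57.64] [-1.79  0.96  5.67] [0.11 0.18 0.03] 25.025
-1.3 [-2.17  1.3  57.66] [-4.16  0.22  5.84] [0.19 0.33 0.  ] 25.375
-0.8 [-2.13  1.32 57.72] [-3.73 -0.26  6.83] [ 0.18  0.46 -0.01] 25.725
-0.3 [-2.08  1.31 57.75] [-4.75  0.75  7.57] [0.19 0.62 0.08] 26.075
```

View pics/c5.png

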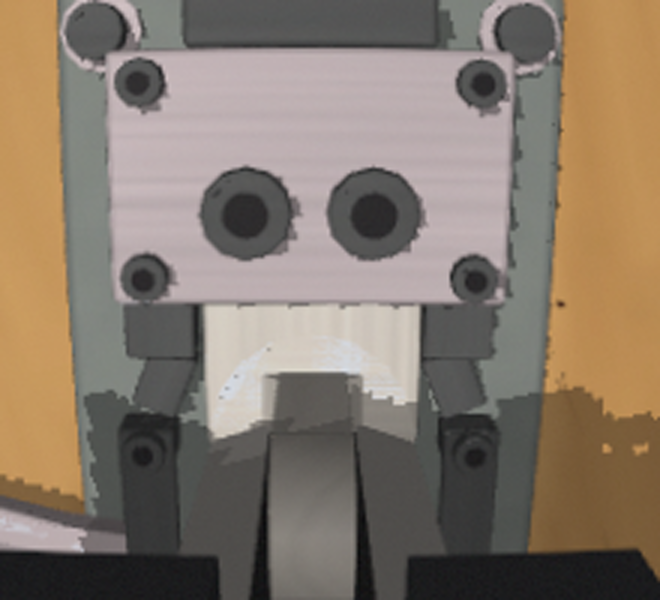

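Advancing now moves the bracket only about 0.05 mm for roughly 1 N (20 N/mm), so it's on the rubber stop, about 32 mm past the lip. I'll press to about 8–9 N, relieving the vertical load first.

Run:
```python
from h import *
def F(): return np.mean([(r.hold(.03),FJ())[1] for _ in range(4)],0).round(2)
def s(g=None): print(g,PJ(),F(),telemetry.current_torque().round(2),telemetry.current_t())
y=.0013; x=-.0003; z=.0576
for i in range(14):
    f=F()
    if f[0]<-8.5: break
    if f[2]>2: z+=.0003
    x+=.0007
    r.move_l(J(x,y,z),vel=.02); s((round(x*1e3,1),round(z*1e3,1)))
```

```text
(0.4, 57.9) [-2.02  1.3  57.86] [-5.77  0.2   7.53] [ 0.36  0.77 -0.01] 26.6417
(1.1, 58.2) [-1.92  1.28 57.96] [-6.48  0.34  7.94] [0.36 0.85 0.01] 27.1583
(1.8, 58.5) [-1.85  1.29 58.06] [-6.77  0.32  6.83] [ 0.45  1.01 -0.01] 27.675
(2.5, 58.8) [-1.73  1.29 58.18] [-7.94  0.43  6.83] [0.48 1.18 0.02] 28.1917
(3.2, 59.1) [-1.64  1.27 58.25] [-7.86  0.86  6.41] [ 0.5   1.28 -0.02] 28.7083
(3.9, 59.4) [-1.52  1.25 58.36] [-8.84  0.89  6.48] [0.55 1.39 0.07] 29.225
```

Run:
```python
from h import *
gripper_to(0.032); print(PJ(),FJ().round(2),telemetry.current_opening())
p=PJ()/1e3
r.move_l(J(p[0],.0013,.12),vel=.12); 
r.move_l(J(-.03,.02,.19),vel=.2); r.hold(.1)
print(telemetry.current_t(),FJ())
k,im=snap("wrist","w6"); print({a:np.round(b,4).tolist() for a,b in k.items()})
marks("wrist",["bracket_lug","key_plate","bridge_lip"])
cv2.imwrite("pics/c6.png",cv2.resize(im[90:290,100:360,::-1],None,fx=3,fy=3,interpolation=2))
```

```text
[ 4.23  1.23 59.34] [-0.97 -0.11  0.21] 0.03199191653001764
31.175 [ 0.00873292 -0.5127158  -0.28672593]
{'fx': 325.1923, 'fy': 325.1923, 'cx': 283.7388, 'cy': 213.6162, 'position': [0.6124, 0.0226, 0.3388], 'orientation': [-0.0922, -0.6074, 0.7806, 0.1154]}
wrist bracket_lug [([0.5587, 0.0163, 0.0454], 0.98)]
wrist key_plate [([0.5669, 0.1472, 0.038], 0.82)]
wrist bridge_lip [([0.5898, 0.0081, 0.0208], 0.96), ([0.3829, -0.1612, -0.0026], 0.24)]
```

View pics/c6.png

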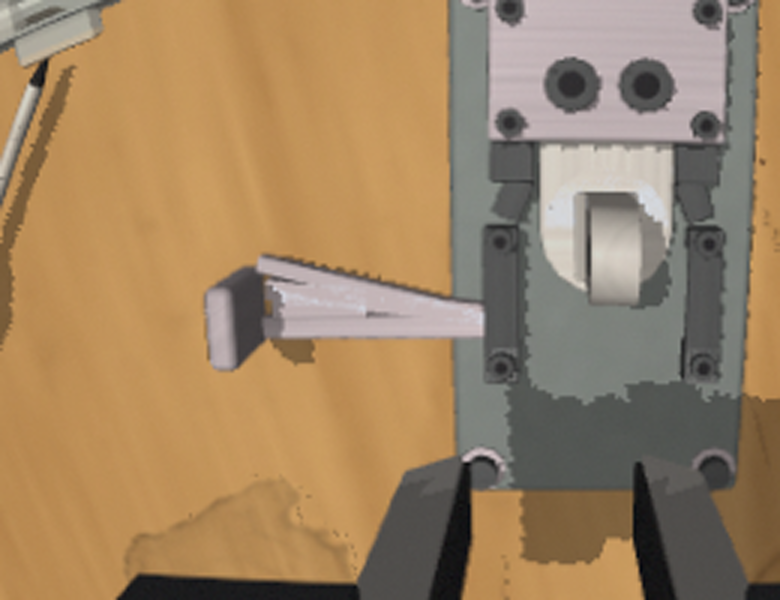

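The bracket sits flat and straight under the bridge with its lug at about (610,245). The key lies to the left with its thumb plate at (222,325). Now I'll push the key.

Run:
```python
from h import *
def F(n=3): return np.mean([(r.hold(.03),FJ())[1] for _ in range(n)],0)
x=-.026; z=.049
gripper_to(0.0,20)
r.move_l(J(x,.165,.12),vel=.25); r.move_l(J(x,.165,z),vel=.12,guard=6)
f0=F(6); print(PJ(),f0.round(2),telemetry.current_t())
print(r.move_l(J(x,.138,z),vel=.05,guard=4),PJ(),(F()-f0).round(2))
y=PJ()[1]/1e3
while y>.055 and telemetry.current_t()<52:
    f=F(2)-f0
    if f[1]>5: break
    y-=.003; r.move_l(J(x,y,z),vel=.06,guard=8)
    y=min(y,PJ()[1]/1e3+.003)
print(round(y,4),PJ(),(F()-f0).round(2),telemetry.current_t())
```

```text
[-25.36 165.27  50.  ] [-0.04  0.   -0.13] 33.75
False [-25.92 137.58  49.02] [-0.08  0.64  0.01]
0.0779 [-26.02  79.81  49.1 ] [-0.97  7.93 -1.27] 41.0417
```

Run:
```python
from h import *
def F(n=4): return np.mean([(r.hold(.03),FJ())[1] for _ in range(n)],0)
f0=np.array([-.04,0,-.13])
x=-.026; z=.049; y=.0779
for i in range(15):
    f=F()-f0; print(round(y*1e3,1),PJ(),f.round(2),telemetry.current_t())
    if f[1]>12.5: break
    y-=.0006; r.move_l(J(x,y,z),vel=.02)
```

```text
77.9 [-26.05  79.79  49.08] [-1.35  7.9  -0.46] 41.175
77.3 [-26.05  79.78  49.09] [-1.22  9.44 -0.75] 41.5583
76.7 [-26.01  79.74  49.13] [-1.85 10.75 -1.47] 41.9417
76.1 [-26.04  79.6   49.14] [-1.7  12.18 -1.98] 42.325
75.5 [-26.03  79.46  49.15] [-1.41 12.56 -1.69] 42.7083
```

Run:
```python
from h import *
r.move_l(J(-.026,.11,.049),vel=.1); r.move_l(J(-.026,.13,.16),vel=.15)
r.move_l(J(-.05,.05,.2),vel=.2); r.hold(.1)
k,im=snap("wrist","w7"); marks("wrist",["bracket_lug","foot_front","key_plate","bridge_lip"])
print(telemetry.current_t(),FJ().round(2))
cv2.imwrite("pics/c7.png",cv2.resize(im[80:280,130:390,::-1],None,fx=3,fy=3,interpolation=2))
```

```text
wrist bracket_lug [([0.5595, 0.0177, 0.0475], 0.74)]
wrist foot_front []
wrist key_plate [([0.5557, 0.0848, 0.0359], 0.76)]
wrist bridge_lip [([0.59, 0.0094, 0.0205], 0.9)]
45.0667 [-0.78 -0.28  0.03]
```

View pics/c7.png

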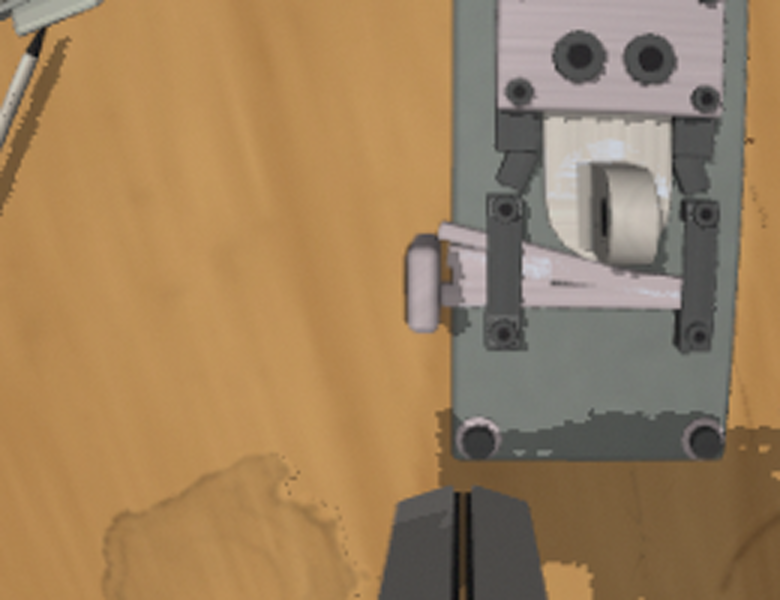

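Run:
```python
from h import *
r.sign_off(); print(telemetry.current_t())
```

```text
the job is handed in; nothing more can be done
the job is handed in; nothing more can be done
```

The bracket is loaded in the jig and the taper key is wedged tight behind it. I handed the job in shortly after 45 s on the robot clock, against the 67 s limit.

- **Bracket:** I set it on the base, square end toward the bridge, and slid it under to about 32 mm past the lip. There the force rose at about 20 N per mm, as the buffer should. I pressed to about 8.8 N and then let go.
- **Key:** I pushed it with closed fingers. The force rose steeply after roughly 63 mm of travel, and I stopped at 12.5 N and backed off.
- **Final picture:** The bracket is straight and under the bridge, with the key across behind its tail. The gripper is clear. I didn't touch the other things on the bench.

**What went less smoothly:**
- **Guard stops:** Several early guarded slides stopped early on contact with the base, so I carried the foot in about 1 mm above it.
- **Rail contact:** The foot touched the right rail at about 3–4 N, and I corrected it sideways by about 1 mm.
- **Load at the stop:** An upward load of about 10 N built up during the final press, probably from the foot's nose bearing on the base. Some of the measured 8.8 N may therefore be friction rather than force on the buffer.

The final seating is my reading of the forces and the picture; I couldn't read the buffer or the key directly.

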